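# Clear the bell cradle and clamp a bell in it

### The arm

A 6-joint arm with a two-finger parallel gripper is mounted at the origin on the work surface. World frame = base frame: x ahead of the robot, y to its left, z up, the work surface at z = 0. Lengths are in m, angles in rad, forces in N, time in s.
With the tool pointing down it reaches from about 0.375 to 0.975 m from the base axis. Payload 3.8 kg.
Tool frame: the origin (TCP) lies at the centre of the arm's flange, where the gripper is bolted on; the fingertips stand 173 mm ahead of it and the grasp point (between the pads) lies 155 mm ahead of it (bot.tip_reach is the distance from the TCP to the fingertips, in m); z points along the fingers, y is the line along which they close (so a half turn about z gives the same grasp; the last joint's range is limited). The gripper opens to 85 mm and grips with 20 to 120 N. Pads are 22 mm wide; open, the fingers measure 114 mm over their backs; the gripper's body (76 mm by 85 mm) begins 54 mm behind the grasp point. The pads swing forward as they close: fully open they stand 13 mm farther back than shut.
Start: joints at [1.209, 0.264, 1.604, -0, 1.274, -0.037], TCP at [0.215, 0.64, 0.405] pointing down, gripper open.
Joint ranges: [-2.63, 2.63], [-0.94, 2.18], [0.31, 2.57], [-1.31, 4.45], [0, 2.66], [-2.55, 2.55]. Speed limits (rad/s): [2.57, 2.57, 3.14, 3.14, 3.14, 3.14].

### API

Orientations are given as a rotation vector (axis times angle).
In Python, from workcell import bot gives the robot as it stands.
- The arm moves only by the tool drive_tool, never from a script. Its arguments are lists of equal length, an entry for each row: "claw": the finger opening in mm, from 0 to 85.4; "slide": the shift along the world's x, y, z each as a share of 0.5 m, from -1 to 1, a list of three; "yaw": the turn about the world's z as a share of 180 degrees, from -1 to 1. A call has 1 to 8 rows; each row is the pose to reach, as a shift and turn from the pose commanded when the call began, turning the shorter way round; what a row does not reach only later rows make up. A row lasts 1/12 s, in which the tool goes at most 41.7 mm and 7.16 degrees, less where a joint would pass 70% of its speed; a pose out of reach is approached as far as the arm can. A call with a number of a shift or a turn outside -1 to 1 is refused whole. A call with a gripper value outside its range is refused whole. The fingers move at their own pace and stop on an object; "newtons" is the grip in N (left out, the last holds). Time passes only in rows, so rows that repeat a pose let the fingers close. It gives the time, the measured TCP pose, the force, the opening and the grip force at its end, in the units of the state.
- bot.read_state(): the state, without advancing time (a new reading comes with each control period).
- bot.read_camera(name): name is "scene" or "top" or "wrist"; returns a dict with "color" (400x640x3 uint8, red, green, blue), "depth" (400x640 float32, m along the optical axis (not along the pixel's ray), 0 where there is no reading), "mtx" (3x3 intrinsics, pixels), "k1" (the pictures are not rectified: a ray, as slopes to the right and down, at radius r is drawn at 1 + k1 r^2 times it, then the intrinsics apply), "eye" and "rotation" of the camera in the world. Camera axes: x right, y up, looking along -z (the intrinsics and any distortion apply to the point x, -y, -z); pixel columns grow to the right and rows downward; lengths in m; the calibration is good to about 2 mm. A picture is of the moment at which its call begins.
- bot.finish_job(): hands the job in; it is judged then, once.
The state is a dict: "time": time; "q": joint angles; "joint_vel": joint speeds; "joint_torque": joint torques, N m; "tool_pos": TCP position; "tcp_rot": TCP orientation; "wrist_force": force on the tool from outside, world axes, zero at the start; "torque": the same for the moment, N m; "width": opening from 0.0 (shut) to 1.0 (fully open); "grip_force": force on a finger pad.
Only numpy, scipy, OpenCV 4.12 (cv2) and the standard library are available. Lean on these libraries where they do the work, as an engineer would, in place of code of your own. Each camera call takes 0.05 s, during which the arm holds its last target. There are 200 camera calls.

### The job

A steel forming bar has been left lying in the bell cradle: take it out and put it down flat in the wooden tray. Then lay the tall bell on its side in the cradle's two V saddles, its open mouth close up to the end stop (no more than two centimetres away), and swing the hinged hold-down over until it rests on the bell. Leave the small bell, tin and bowl where they are.

Things in the scene. Friction and masses are not known exactly. Their poses are not given: they have to be found in the camera images.
- cradle: Fixed wooden cradle. Origin: bench level, under the middle of its groove; own y along the groove, own x across it to the hold-down's hinge side. Base board 12 mm thick, x -45 to +105, y -90 to +65 mm. Two V saddles (90 degree V, 10 mm thick, 44 mm wide) at y = -45 and +30 mm, V bottom 30 mm and top 52 mm above the bench, open between them.
- seat (a point): Point on the axis of a bell lying in the saddles: cradle x = 0, y = 0, 67 mm above the bench (bell top then at 93 mm, axis along cradle y).
- end_stop (a point): Middle of the inner face of the end stop, an upright board at the cradle's -y end: face at cradle y = -75 mm, 70 mm wide, top 92 mm above the bench. This point is 67 mm above the bench.
- hold_down (a joint): Hold-down: flat dark steel bar 145 mm long, 18 mm wide, 8 mm thick at cradle y = 0, with a wooden cross handle (16 mm thick, 56 mm long along cradle y) at its end. Radians: 0 = leaning 0.4 back from upright (to cradle +x); 0.4 = upright; grows swinging over to cradle -x; 1.97 = level, on a bell in the saddles. Stays put near upright, sinks by its weight when well over.
- hold_down_pivot (a point): Pivot axis of the hold-down: cradle x = +85 mm, y = 0, 97 mm above the bench; the axis is along cradle y. It sits between two steel cheeks (outer width 39 mm in y, 22 mm in x, top 110 mm above the bench).
- hold_down_grip (a point): Middle of the hold-down's cross handle, 145 mm from the pivot.
- bar: Plain round steel forming bar, 24 mm diameter, 150 mm long, one end tapered, about 0.5 kg; at the start lies in both saddles along the groove, its axis 47 mm above the bench. Origin at its middle on its axis; own y along it.
- tray: Fixed open wooden tool tray, 140 (own x) x 220 (own y) mm outside, walls 6 mm thick and 30 mm high, floor 6 mm thick. Origin: centre of its underside, at bench level.
- bell: The tall brass bell, a straight tube 52 mm in diameter and 120 mm long, 0.4 kg, standing upright on its open mouth, with a closed crown (the last 10 mm taper) and a small loop 20 mm high on top. Origin: centre of the mouth; own z along its axis to the crown.
- bell_crown (a point): Centre of the tall bell's crown, on its axis 120 mm from the mouth, under the loop.
- small_bell: Bystander: small brass bell of the same make, 44 mm in diameter, 62 mm tall plus a 20 mm loop, standing upright. Origin: centre of its mouth.
- tin: Bystander: square dark steel tin, 85 x 85 x 95 mm with an 18 mm neck. Origin: centre of its underside.
- bowl: Bystander: dark steel bowl, 120 mm across, 40 mm high. Origin: centre of its underside.

How it is judged:
By the outcome, as a careful person would: the job done as asked, in the order asked, and still so for the second after the job is handed in, with the robot touching nothing.
It also fails if it takes over 72 s, if anything falls off the work surface, if the arm or the gripper's body presses on something with over 40 N, if the wrist force passes 120 N, or if a joint passes its speed limit or range.

## Working session

There is one attempt and no reset: what is moved stays moved. The work goes in short steps, Python scripts to look and compute and a tool call to move; the robot and the scene stay as the last step left them, time stands still between calls to the robot, and variables do not carry over. Pictures are saved under pics/ and viewed, at most 13 in all, crops included, and the job is handed in when it is done.

Besides the shell and the picture viewer there is one more tool, called after "Request:" as name(argument=value, ...) on one line, values as JSON. drive_tool: Moves the arm, as the interface text tells. Shift numbers are shares of 0.5 m and turn numbers shares of 180 degrees, none past 1 either way. Its arguments: {"type":"object","properties":{"claw":{"type":"array","items":{"type":"number"}},"slide":{"type":"array","items":{"type":"array","items":{"type":"number"}}},"yaw":{"type":"array","items":{"type":"number"}},"newtons":{"type":"number"}},"required":["claw","slide","yaw"]}

```bash
mkdir -p pics
cat > h.py <<'E'
import numpy as np, cv2
from workcell import bot
def rays(c,uv):
    uv=np.atleast_2d(np.float64(uv)).reshape(-1,1,2)
    p=cv2.undistortPoints(uv,np.float64(c["mtx"]),np.array([c["k1"],0,0,0.])).reshape(-1,2)
    d=np.c_[p[:,0],-p[:,1],-np.ones(len(p))]
    return d@np.array(c["rotation"]).T
def at_z(c,uv,z):
    d=rays(c,uv);e=np.array(c["eye"]);return e+d*((z-e[2])/d[:,2])[:,None]
def cloud(c):
    v,u=np.mgrid[:400,:640];d=rays(c,np.stack([u.ravel(),v.ravel()],1))
    return (np.array(c["eye"])+d*c["depth"].reshape(-1,1)).reshape(400,640,3)
def save(im,n): cv2.imwrite(f"pics/{n}.png",im[...,::-1])
E
python3 - <<'E'
from h import *
import pickle
t=bot.read_camera("top");s=bot.read_camera("scene")
pickle.dump((t,s),open("c0.pkl","wb"))
save(t["color"],"top0");save(s["color"],"scene0")
for c in(t,s):print(np.round(c["eye"],3),c["k1"],np.round(c["rotation"],2).tolist())
print(bot.read_state())
E
```

```text
[ 0.489 -0.017  1.29 ] -0.12386242025679985 [0.11, -0.07, -1.6]
[ 1.315 -0.004  1.094] -0.1402880118045082 [0.52, 0.51, 1.46]
{'time': 0.1, 'q': array([ 1.20907509e+00,  2.64703237e-01,  1.60530297e+00, -6.10396218e-06,
        1.27369270e+00, -3.68903533e-02]), 'joint_vel': array([ 5.81156359e-04, -9.42383987e-04, -4.29113494e-03,  1.07150002e-03,
        1.11478965e-03, -5.64399920e-05]), 'joint_torque': array([-2.76640758e-04, -5.16707397e+01, -3.68590772e+01, -1.28718625e-04,
        6.33947086e-03,  4.63176846e-06]), 'tool_pos': array([0.21530645, 0.63939699, 0.40343362]), 'tcp_rot': array([-0.5079333 , -3.09984089,  0.00324439]), 'wrist_force': array([-0.04051659, -0.7110959 , -0.93045902]), 'torque': array([ 0.03014163,  0.02956831, -0.01496722]), 'grip_force': 0.0, 'width': 0.9971500276272638}
```

View pics/top0.png

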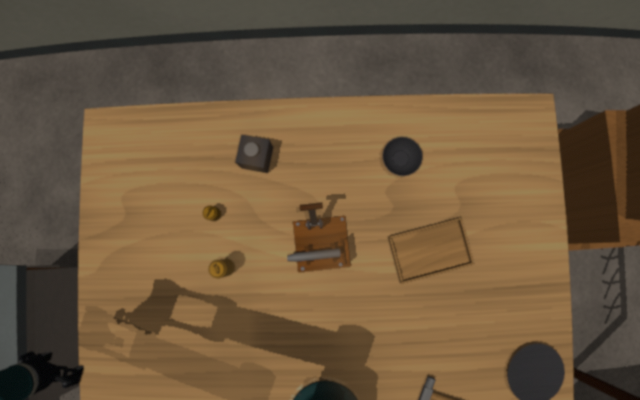

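View pics/scene0.png

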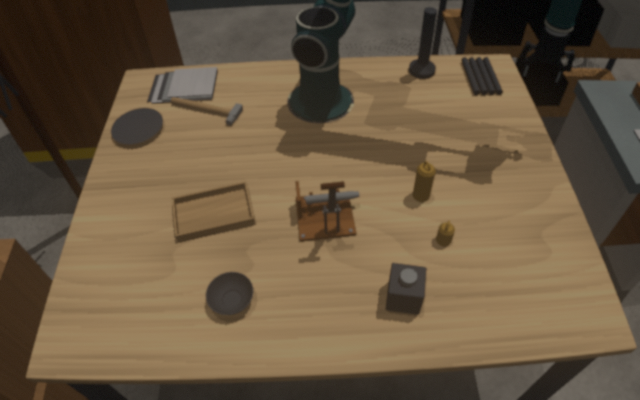

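```bash
sed -i 's/@np.array(c\["rotation"\]).T/@cv2.Rodrigues(np.float64(c["rotation"]))[0].T/' h.py
python3 - <<'E'
from h import *
import pickle
t,s=pickle.load(open("c0.pkl","rb"))
a=cv2.resize(t["color"][190:285,190:360],None,fx=4.7,fy=4.7,interpolation=cv2.INTER_CUBIC)
save(np.clip(a*1.5,0,255).astype(np.uint8),"crop_top")
P=cloud(t);Q=cloud(s)
for n,X in(("top",P),("scene",Q)):
    X=X.reshape(-1,3)
    b=X[(abs(X[:,0]-.45)<.4)&(abs(X[:,1])<.4)]
    print(n,"bench z",np.median(b[:,2]))
# bell, small bell, bar by depth
for nm,u0,v0 in(("bell",219,267),("small",211,212),("tin",254,152),("bowl",402,155)):
    R=P[v0-22:v0+22,u0-22:u0+22].reshape(-1,3);h=R[R[:,2]>.03]
    print(nm,"center",h[:,:2].mean(0).round(4),"min",h.min(0).round(3),"max",h.max(0).round(3))
print("tray corners",at_z(t,[[388,237],[459,217],[472,262],[401,282]],.03).round(3).tolist())
E
```

```text
top bench z 2.0669162553055287e-05
scene bench z -0.0005658310757158391
bell center [0.4428 0.2657] min [ 0.415 -0.017  0.03 ] max [0.489 0.307 1.29 ]
small center [0.5922 0.2988] min [ 0.489 -0.017  0.03 ] max [0.619 0.339 1.29 ]
tin center [0.7572 0.1788] min [ 0.489 -0.017  0.031] max [0.815 0.233 1.29 ]
bowl center [ 0.7433 -0.2389] min [ 0.489 -0.303  0.03 ] max [ 0.809 -0.017  1.29 ]
tray corners [[0.515, -0.193, 0.03], [0.567, -0.403, 0.03], [0.436, -0.434, 0.03], [0.386, -0.225, 0.03]]
```

View pics/crop_top.png

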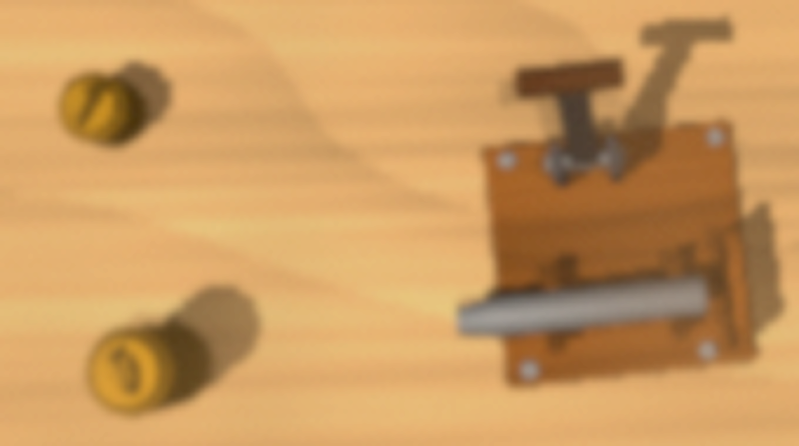

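Run:
```python
from h import *
import pickle
t,s=pickle.load(open("c0.pkl","rb"))
P=cloud(t);Q=cloud(s)
px=np.array([[484,148],[731,122],[756,358],[510,385]])
uv=(px+.5)/4.7-.5+190
W=at_z(t,uv,.012)[:,:2];L=np.array([[105,65],[105,-90],[-45,-90],[-45,65]])/1000
M,_=cv2.estimateAffinePartial2D(L,W)
print("sides",np.linalg.norm(W-np.roll(W,1,0),axis=1))
Lc=L-L.mean(0);Wc=W-W.mean(0)
th=np.arctan2((Lc[:,0]*Wc[:,1]-Lc[:,1]*Wc[:,0]).sum(),(Lc*Wc).sum())
R=np.array([[np.cos(th),-np.sin(th)],[np.sin(th),np.cos(th)]]);o=W.mean(0)-R@L.mean(0)
print("cradle",o,np.degrees(th))
A=np.concatenate([P.reshape(-1,3),Q.reshape(-1,3)]);src=np.r_[np.zeros(256000),np.ones(256000)]
loc=np.c_[(A[:,:2]-o)@R,A[:,2]]
for k in(0,1):
    m=(src==k)&(abs(loc[:,0])<.03)&(abs(loc[:,1])<.16)&(loc[:,2]>.05)&(loc[:,2]<.066)
    b=loc[m];h=b[b[:,2]>.055]
    print("bar",k,m.sum(),"y",np.percentile(b[:,1],[1,99]),"fit x=a*y+b",np.polyfit(h[:,1],h[:,0],1),"top z",np.percentile(b[:,2],98), 'bow',[ (round(float(np.percentile(h[abs(h[:,1]-y)<.01][:,0],5)),4),round(float(np.percentile(h[abs(h[:,1]-y)<.01][:,0],95)),4)) for y in(-.05,0,.04)])
    m=(src==k)&(np.hypot(A[:,0]-.44,A[:,1]-.265)<.05)&(A[:,2]>.02)&(A[:,2]<.16)
    b=A[m]; top=b[b[:,2]>.112];print("bell",k,len(b),"top",len(top),top.mean(0),b.min(0),b.max(0), 'loop',b[b[:,2]>.125].mean(0) if (b[:,2]>.125).any() else None)
    m=(src==k)&(abs(loc[:,0]+.0-.13)<.06)&(abs(loc[:,1])<.05)&(loc[:,2]>.2)
    if m.sum():print("handle",k,m.sum(),loc[m].mean(0),loc[m].min(0),loc[m].max(0))
    m=(src==k)&(abs(A[:,0]-.475)<.12)&(abs(A[:,1]+.313)<.16)&(A[:,2]>.022)&(A[:,2]<.05)
    print("tray rect",cv2.minAreaRect(A[m][:,:2].astype(np.float32)),m.sum())
# bell crown circle center from crop
print("crown px@.115",at_z(t,(np.array([[128,372]])+.5)/4.7-.5+190,.118))
```

```text
Traceback (most recent call last):
cv2.error: OpenCV(4.12.0) /io/opencv/modules/calib3d/src/ptsetreg.cpp:1108: error: (-215:Assertion failed) count >= 0 && to.checkVector(2) == count in function 'estimateAffinePartial2D'
```

```bash
cat > m.py <<'E'
from h import *
import pickle
t,s=pickle.load(open("c0.pkl","rb"))
P=cloud(t);Q=cloud(s)
px=np.array([[484,148],[731,122],[756,358],[510,385]])
uv=(px+.5)/4.7-.5+[190,190]
W=at_z(t,uv,.012)[:,:2];L=np.array([[105,65],[105,-90],[-45,-90],[-45,65]])/1000
print("sides",np.linalg.norm(W-np.roll(W,1,0),axis=1))
Lc=L-L.mean(0);Wc=W-W.mean(0)
th=np.arctan2((Lc[:,0]*Wc[:,1]-Lc[:,1]*Wc[:,0]).sum(),(Lc*Wc).sum())
R=np.array([[np.cos(th),-np.sin(th)],[np.sin(th),np.cos(th)]]);o=W.mean(0)-R@L.mean(0)
print("cradle",o,np.degrees(th))
for k,A in enumerate((P.reshape(-1,3),Q.reshape(-1,3))):
    loc=np.c_[(A[:,:2]-o)@R,A[:,2]]
    b=loc[(abs(loc[:,0])<.03)&(abs(loc[:,1])<.16)&(loc[:,2]>.05)&(loc[:,2]<.066)];h=b[b[:,2]>.053]
    print("bar",len(b),"y",np.percentile(b[:,1],[1,99]),"fit x=a*y+b",np.polyfit(h[:,1],h[:,0],1),"top z",np.percentile(b[:,2],98))
    b=A[(np.hypot(A[:,0]-.44,A[:,1]-.265)<.05)&(A[:,2]>.02)&(A[:,2]<.16)];top=b[b[:,2]>.112]
    print("bell",len(b),"top",len(top),top.mean(0),b.min(0),b.max(0),'loop',b[b[:,2]>.125].mean(0))
    b=loc[(abs(loc[:,0]-.13)<.06)&(abs(loc[:,1])<.05)&(loc[:,2]>.2)&(loc[:,2]<.4)]
    if len(b):print("handle",len(b),b.mean(0),b.min(0),b.max(0))
    m=(abs(A[:,0]-.475)<.12)&(abs(A[:,1]+.313)<.16)&(A[:,2]>.022)&(A[:,2]<.05)
    print("tray rect",cv2.minAreaRect(A[m][:,:2].astype(np.float32)),m.sum())
print("crown px@.118",at_z(t,(np.array([[128,372]])+.5)/4.7-.5+[190,190],.118))
E
python3 m.py
```

```text
sides [0.14712869 0.1543816  0.14625379 0.15223999]
cradle [0.47171583 0.00792271] 4.645595283757788
bar 422 y [-0.06113232  0.08567634] fit x=a*y+b [-0.00114163 -0.00054642] top z 0.061747077412857114
bell 407 top 264 [0.44074457 0.27877941 0.11965434] [0.4147469  0.25328273 0.02041729] [0.4660262  0.30690444 0.14839911] loop [0.44019197 0.27991929 0.13586532]
handle 174 [0.11716345 0.00106078 0.2392166 ] [ 0.10589622 -0.02651086  0.20016092] [0.12679966 0.02913614 0.24944858]
tray rect ((0.4740042984485626, -0.3176945447921753), (0.13991518318653107, 0.22261565923690796), 12.690728187561035) 548
bar 264 y [-0.06150676  0.08312765] fit x=a*y+b [-0.00778533  0.00425937] top z 0.05974204496574476
bell 609 top 180 [0.44760988 0.27861348 0.11978077] [0.42282998 0.25397624 0.02009554] [0.47171487 0.30573508 0.13962056] loop [0.44531012 0.28132211 0.133748  ]
handle 207 [ 0.12316667 -0.00040988  0.23549456] [ 0.11314681 -0.02797891  0.20057586] [0.13060496 0.02776208 0.24748779]
tray rect ((0.4751027226448059, -0.31756269931793213), (0.14572037756443024, 0.22066496312618256), 13.305696487426758) 631
crown px@.118 [[0.44001412 0.27915737 0.118     ]]
```

Request:
drive_tool(claw=[60,60,60,60,60,60,60,60], slide=[[0.514,-0.8,0],[0.514,-0.8,0],[0.514,-0.8,0],[0.514,-0.8,0],[0.514,-0.8,0],[0.514,-0.8,0],[0.514,-0.8,0],[0.514,-0.8,0]], yaw=[-0.371,-0.371,-0.371,-0.371,-0.371,-0.371,-0.371,-0.371], newtons=60)

```text
time: 0.77
tool_pos: [0.396, 0.3573, 0.4043]
tcp_rot: [-1.939, -2.472, 0.001]
wrist_force: [0.7, 1.2, 1.4]
width: 0.698
grip_force: 0.0
```

Request:
drive_tool(claw=[60,60,60,60,60,60,60,60], slide=[[0.154,-0.68,0],[0.154,-0.68,0],[0.154,-0.68,0],[0.154,-0.68,0],[0.154,-0.68,0],[0.154,-0.68,0],[0.154,-0.68,0],[0.154,-0.68,0]], yaw=[-0.0525,-0.0525,-0.0525,-0.0525,-0.0525,-0.0525,-0.0525,-0.0525])

```text
time: 1.43
tool_pos: [0.4688, 0.0321, 0.4045]
tcp_rot: [-2.129, -2.31, -0.0]
wrist_force: [1.1, -0.7, 0.4]
width: 0.703
grip_force: 0.0
```

```bash
cat >> h.py <<'E'
def tool():
    s=bot.read_state();r=cv2.Rodrigues(np.float64(s["tcp_rot"]))[0]
    return s["tool_pos"],np.degrees(np.arctan2(r[1,1],r[0,1])),s
def go(x,y,z,yaw=None):
    p,a,s=tool();d=np.array([x,y,z])-p
    print("t",round(s["time"],2),"pos",p.round(4),"yaw",round(a,2),"shares",(d/.5).round(3),"rows",np.linalg.norm(d)/.0417, "yawshare",None if yaw is None else round(((yaw-a+180)%360-180)/180,4))
E
python3 -c "
from h import *
go(.472,.019,.212,4.65)"
```

```text
t 1.43 pos [0.4688 0.0321 0.4045] yaw 4.65 shares [ 0.006 -0.026 -0.385] rows 4.627691855502261 yawshare 0.0
```

Request:
drive_tool(claw=[60,60,60,60,60,60,60,60], slide=[[0.006,-0.026,0],[0.006,-0.026,-0.08],[0.006,-0.026,-0.16],[0.006,-0.026,-0.24],[0.006,-0.026,-0.32],[0.006,-0.026,-0.37],[0.006,-0.026,-0.386],[0.006,-0.026,-0.386]], yaw=[0,0,0,0,0,0,0,0])

```text
time: 2.1
tool_pos: [0.4704, 0.0211, 0.209]
tcp_rot: [-2.126, -2.306, 0.007]
wrist_force: [-0.4, -0.1, 0.1]
width: 0.704
grip_force: 0.0
```

Request:
drive_tool(claw=[10,10,10,10,10,10,10,10], slide=[[0,0,0],[0,0,0],[0,0,0],[0,0,0],[0,0,0],[0,0,0],[0,0,0],[0,0,0]], yaw=[0,0,0,0,0,0,0,0], newtons=60)

```text
time: 2.77
tool_pos: [0.4707, 0.0211, 0.2137]
tcp_rot: [-2.127, -2.308, 0.006]
wrist_force: [-11.3, -0.8, 11.8]
width: 0.252
grip_force: 58.3
```

Request:
drive_tool(claw=[50,50,50,50,10,10,10,10], slide=[[0,0,0],[0,0,0],[0.001,0,-0.018],[0.001,0,-0.018],[0.001,0,-0.018],[0.001,0,-0.018],[0.001,0,-0.018],[0.001,0,-0.018]], yaw=[0,0,0,0,0,0,0,0], newtons=60)

```text
time: 3.43
tool_pos: [0.4709, 0.0211, 0.2025]
tcp_rot: [-2.126, -2.306, 0.008]
wrist_force: [-8.3, -0.4, 10.3]
width: 0.262
grip_force: 58.3
```

Request:
drive_tool(claw=[10,10,10], slide=[[0,0,0],[0,0,0],[0,0,0]], yaw=[0,0,0])

```text
time: 3.68
tool_pos: [0.4708, 0.0211, 0.2025]
tcp_rot: [-2.126, -2.307, 0.008]
wrist_force: [-8.9, -1.4, 9.7]
width: 0.257
grip_force: 58.3
```

```bash
python3 -c "
from h import *
print(bot.tip_reach)
c=bot.read_camera('wrist');save(c['color'],'w1')
go(.472,.019,.212,4.65)"
```

```text
0.1734
t 3.73 pos [0.4708 0.0211 0.2025] yaw 4.67 shares [ 0.002 -0.004  0.019] rows 0.23517071802617381 yawshare -0.0001
```

View pics/w1.png

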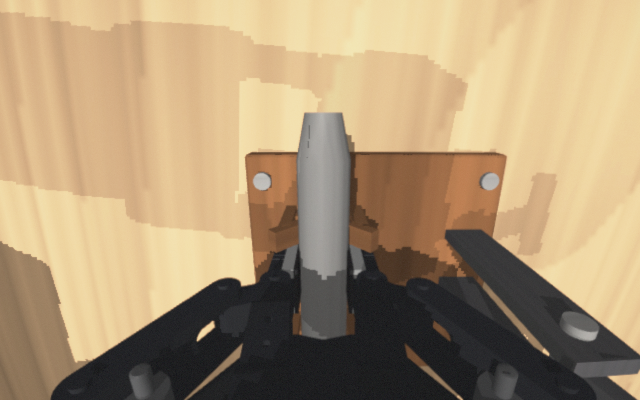

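Request:
drive_tool(claw=[10,10,10,10,10,10,10,10], slide=[[0,0,0.03],[0,0,0.11],[0,0,0.19],[0,0,0.25],[0,-0.06,0.26],[0,-0.14,0.26],[0.004,-0.22,0.26],[0.004,-0.3,0.26]], yaw=[0,0,0,0,0,0.02,0.0456,0.0456], newtons=90)

```text
time: 4.4
tool_pos: [0.474, -0.1298, 0.3319]
tcp_rot: [-1.952, -2.46, 0.0]
wrist_force: [1.8, -0.7, -6.4]
width: 0.248
grip_force: 89.8
```

```bash
python3 -c "
from h import *
go(.4745,-.3176,.2,12.9)"
```

```text
t 4.4 pos [ 0.474  -0.1298  0.3319] yaw 13.13 shares [ 0.001 -0.376 -0.264] rows 5.502260379983091 yawshare -0.0013
```

Request:
drive_tool(claw=[10,10,10,10,10,10,10,10], slide=[[0.001,-0.08,0],[0.001,-0.16,0],[0.001,-0.24,0],[0.001,-0.32,0],[0.001,-0.376,0],[0.001,-0.376,-0.08],[0.001,-0.376,-0.16],[0.001,-0.376,-0.22]], yaw=[0,0,0,0,0,0,0,0])

```text
time: 5.07
tool_pos: [0.4735, -0.3169, 0.2188]
tcp_rot: [-1.958, -2.451, 0.0]
wrist_force: [-0.3, 1.4, -6.6]
width: 0.253
grip_force: 89.7
```

Request:
drive_tool(claw=[10,10,10,10,10], slide=[[0,0,-0.03],[0,0,-0.06],[0,0,-0.08],[0,0,-0.086],[0,0,-0.086]], yaw=[0,0,0,0,0])

```text
time: 5.48
tool_pos: [0.4744, -0.3162, 0.1797]
tcp_rot: [-1.955, -2.453, 0.001]
wrist_force: [-2.2, 1.1, 0.1]
width: 0.251
grip_force: 94.3
```

Request:
drive_tool(claw=[45,45,45,45,45,45,45,45], slide=[[0,0,0],[0,0,0],[0,0,0],[0,0,0],[0,0,0.04],[0,0,0.12],[0,0,0.2],[0,0,0.28]], yaw=[0,0,0,0,0,0,0,0], newtons=60)

```text
time: 6.15
tool_pos: [0.475, -0.3167, 0.3209]
tcp_rot: [-1.958, -2.455, 0.0]
wrist_force: [0.8, -1.0, 0.2]
width: 0.528
grip_force: 0.0
```

Run:
```python
from h import *
import pickle
t=bot.read_camera("top");s=bot.read_camera("scene");pickle.dump((t,s),open("c1.pkl","wb"))
a=s["color"][150:250,150:380];b=t["color"][190:290,180:410]
im=np.vstack([cv2.resize(x,(690,300),interpolation=cv2.INTER_CUBIC) for x in(a,b)])
save(np.clip(im*1.4,0,255).astype(np.uint8),"v2")
go(.443,.2795,.33,4.65)
```

```text
t 6.25 pos [ 0.4782 -0.3189  0.3289] yaw 12.86 shares [-0.07   1.197  0.002] rows 14.375745148513385 yawshare -0.0456
```

View pics/v2.png

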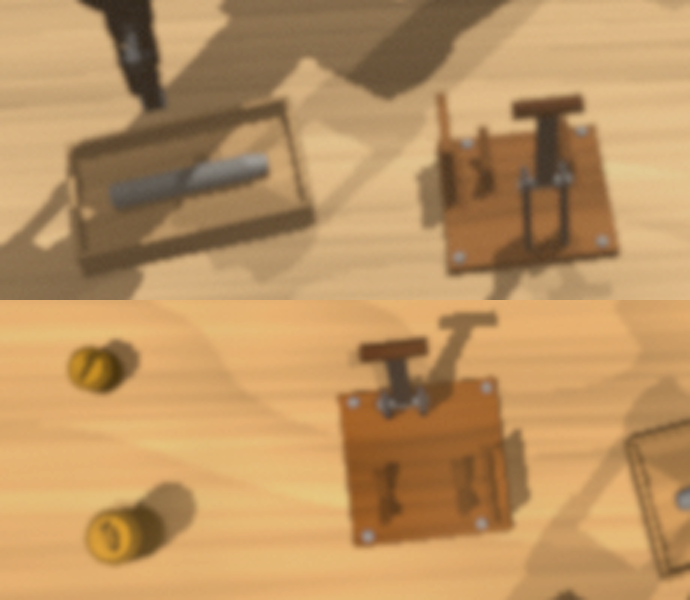

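Request:
drive_tool(claw=[85,85,85,85,85,85,85,85], slide=[[0,0.05,0.05],[-0.01,0.13,0.08],[-0.02,0.21,0.08],[-0.02,0.29,0.08],[-0.03,0.37,0.08],[-0.04,0.45,0.08],[-0.05,0.53,0.08],[-0.06,0.61,0.08]], yaw=[-0.02,-0.0456,-0.0456,-0.0456,-0.0456,-0.0456,-0.0456,-0.0456])

```text
time: 6.92
tool_pos: [0.4446, -0.0101, 0.3598]
tcp_rot: [2.13, 2.308, 0.001]
wrist_force: [0.6, 0.2, 0.1]
width: 0.993
grip_force: 0.0
```

Request:
drive_tool(claw=[85,85,85,85,85,85,85,85], slide=[[0,0.08,0],[0,0.16,0],[-0.01,0.24,0],[-0.01,0.32,0],[-0.01,0.4,0],[-0.01,0.48,0],[-0.01,0.56,0],[-0.01,0.58,0]], yaw=[0,0,0,0,0,0,0,0])

```text
time: 7.58
tool_pos: [0.4399, 0.2829, 0.36]
tcp_rot: [-2.125, -2.313, -0.005]
wrist_force: [-1.0, -0.3, -0.3]
width: 0.995
grip_force: 0.0
```

Run:
```python
from h import *
c=bot.read_camera('wrist');save(c['color'],'w2')
go(.441,.279,.252,4.65)
X=cloud(c);m=(X[...,2]>.112)&(X[...,2]<.16)&(np.hypot(X[...,0]-.442,X[...,1]-.279)<.05)
b=X[m];print(len(b),b.min(0),b.max(0),b.mean(0)); b=b[b[:,2]>.13]; print(len(b),b.min(0),b.max(0))
```

```text
t 7.63 pos [0.44   0.2823 0.3598] yaw 4.89 shares [ 0.002 -0.007 -0.216] rows 2.586713287401664 yawshare -0.0013
2665 [0.41515145 0.25548066 0.11200777] [0.46407175 0.3045711  0.14114185] [0.43923678 0.2832824  0.12043383]
302 [0.42704331 0.27356849 0.1301674 ] [0.45255819 0.28676987 0.14114185]
```

View pics/w2.png

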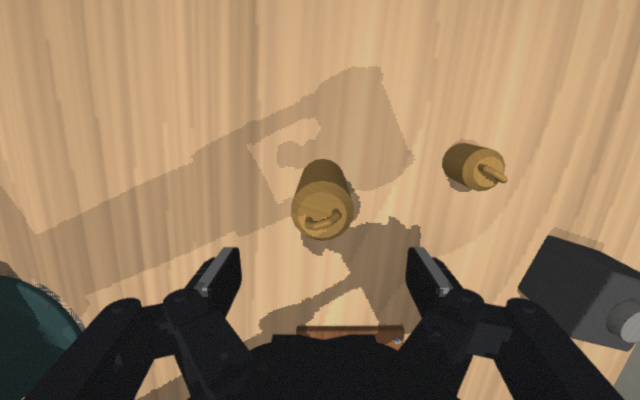

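Request:
drive_tool(claw=[85,85,85,85,85,40,40,40], slide=[[0,-0.005,-0.06],[0,-0.005,-0.13],[0,-0.005,-0.18],[0,-0.005,-0.216],[0,-0.005,-0.216],[0,-0.005,-0.216],[0,-0.005,-0.216],[0,-0.005,-0.216]], yaw=[-0.001,-0.001,-0.001,-0.001,-0.001,-0.001,-0.001,-0.001], newtons=25)

```text
time: 8.3
tool_pos: [0.4411, 0.2758, 0.2537]
tcp_rot: [2.133, 2.305, 0.004]
wrist_force: [-1.5, -1.0, 1.1]
width: 0.601
grip_force: 0.4
```

Request:
drive_tool(claw=[40,40,40,40,40], slide=[[0,0,0],[0,0,0],[0,0,0],[0,0,0],[0,0,0]], yaw=[0,0,0,0,0])

```text
time: 8.72
tool_pos: [0.4409, 0.276, 0.2537]
tcp_rot: [2.132, 2.306, 0.004]
wrist_force: [-2.2, -0.6, 5.4]
width: 0.584
grip_force: 27.8
```

Request:
drive_tool(claw=[40,40,40,40,40,40,40,40], slide=[[-0.0015,0.018,0.001],[-0.003,0.036,0.003],[-0.0045,0.0545,0.0035],[-0.006,0.073,0.0025],[-0.0075,0.091,0],[-0.009,0.109,-0.004],[-0.01,0.126,-0.01],[-0.0115,0.143,-0.017]], yaw=[0,0,0,0,0,0,0,0], newtons=20)

```text
time: 9.38
tool_pos: [0.4345, 0.348, 0.2446]
tcp_rot: [-2.133, -2.306, -0.002]
wrist_force: [-2.4, -0.3, 3.9]
width: 0.591
grip_force: 25.6
```

Run:
```python
from h import *
t=bot.read_camera("top");s=bot.read_camera("scene")
im=np.hstack([cv2.resize(x,(400,400),interpolation=cv2.INTER_CUBIC) for x in(s["color"][110:230,380:500],t["color"][200:320,140:260])])
save(np.clip(im*1.4,0,255).astype(np.uint8),"v3")
go(.441,.279,.252,4.65)
```

```text
t 9.48 pos [0.4345 0.3486 0.2442] yaw 4.5 shares [ 0.013 -0.139  0.016] rows 1.687101541272952 yawshare 0.0009
```

View pics/v3.png

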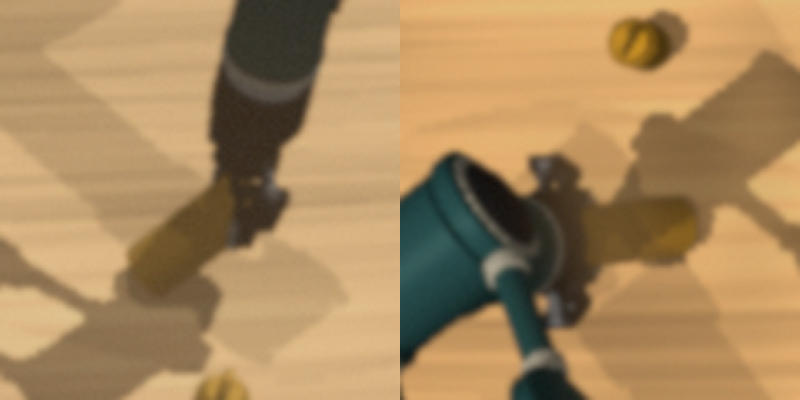

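Request:
drive_tool(claw=[40,40,40,40,40,40,40,40], slide=[[-0.0025,0.031,-0.019],[-0.004,0.046,-0.03],[-0.005,0.059,-0.043],[-0.006,0.0715,-0.056],[-0.007,0.083,-0.071],[-0.0075,0.092,-0.087],[-0.008,0.1,-0.103],[-0.0085,0.107,-0.12]], yaw=[0,0,0,0,0,0,0,0], newtons=20)

```text
time: 10.15
tool_pos: [0.4303, 0.4011, 0.1822]
tcp_rot: [2.132, 2.307, 0.001]
wrist_force: [0.3, 3.6, 2.1]
width: 0.589
grip_force: 26.4
```

Request:
drive_tool(claw=[40,40,40,40], slide=[[0,0.002,-0.009],[0,0.002,-0.011],[0,0.002,-0.012],[0,0.002,-0.012]], yaw=[0,0,0,0])

```text
time: 10.48
tool_pos: [0.4302, 0.4017, 0.1769]
tcp_rot: [-2.133, -2.306, 0.001]
wrist_force: [-2.2, 3.7, 3.2]
width: 0.592
grip_force: 26.8
```

Run:
```python
from h import *
t=bot.read_camera("top");s=bot.read_camera("scene")
im=np.hstack([cv2.resize(x,(400,400),interpolation=cv2.INTER_CUBIC) for x in(s["color"][110:230,380:500],t["color"][200:320,140:260])])
save(np.clip(im*1.4,0,255).astype(np.uint8),"v4")
go(.441,.279,.252,4.65)
for c in (t,s):
    X=cloud(c).reshape(-1,3);R=np.array([[.9967,-.081],[.081,.9967]])
    l=np.c_[(X[:,:2]-[.44,.28])@R,X[:,2]]
    b=l[(abs(l[:,0])<.02)&(l[:,1]>-.05)&(l[:,1]<.1)&(l[:,2]>.012)&(l[:,2]<.12)]
    for y in np.arange(-.05,.1,.015):
        q=b[abs(b[:,1]-y)<.0075]
        if len(q):print(round(y,3),len(q),q[:,2].max().round(4),q[:,0].mean().round(4))
```

```text
t 10.58 pos [0.4301 0.4016 0.1769] yaw 4.45 shares [ 0.022 -0.245  0.15 ] rows 3.4582228927330676 yawshare 0.0011
0.025 43 0.0544 -0.0003
0.04 71 0.0553 0.0003
0.055 74 0.0592 0.0001
0.07 68 0.0583 0.0008
0.085 74 0.0554 -0.0006
0.1 36 0.0557 0.0014
0.025 37 0.0536 0.001
0.04 53 0.0564 0.0042
0.055 52 0.0543 0.0063
0.07 52 0.0532 0.0057
0.085 48 0.0538 0.0065
0.1 26 0.0548 0.0066
```

View pics/v4.png

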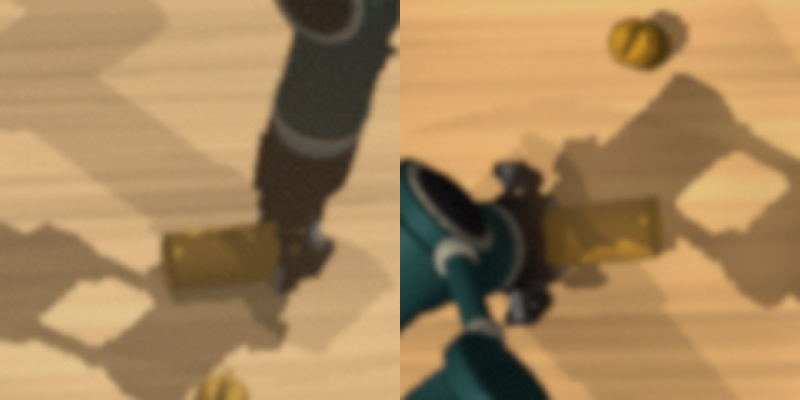

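Request:
drive_tool(claw=[62,62,62,62,62,62,62,62], slide=[[0,0,0],[0,0,0],[0,0,0],[0.001,-0.017,0],[0.003,-0.034,0],[0.004,-0.051,0],[0.0055,-0.068,0],[0.0055,-0.068,0]], yaw=[0,0,0,0,0,0,0,0])

```text
time: 11.25
tool_pos: [0.4331, 0.3657, 0.1771]
tcp_rot: [2.134, 2.305, -0.001]
wrist_force: [0.3, -0.0, -0.3]
width: 0.727
grip_force: 0.3
```

Request:
drive_tool(claw=[40,40,40,40,40,40], slide=[[0,0,0],[0,0,0],[0,0,0],[0,0,0],[0,0,0],[0,0,0]], yaw=[0,0,0,0,0,0], newtons=60)

```text
time: 11.75
tool_pos: [0.4339, 0.3674, 0.1782]
tcp_rot: [2.131, 2.306, 0.001]
wrist_force: [3.8, -4.8, 5.8]
width: 0.589
grip_force: 61.7
```

Request:
drive_tool(claw=[40,40,40,40,40,40], slide=[[0,0,0.02],[0,0,0.08],[0,0,0.15],[0,0,0.22],[0,0,0.25],[0,0,0.25]], yaw=[0,0,0,0,0,0], newtons=80)

```text
time: 12.25
tool_pos: [0.4338, 0.369, 0.3067]
tcp_rot: [2.133, 2.306, 0.011]
wrist_force: [0.5, 0.6, -3.3]
width: 0.581
grip_force: 84.9
```

Run:
```python
from h import *
s=bot.read_camera("scene");w=bot.read_camera("wrist")
im=np.hstack([cv2.resize(s["color"][80:230,370:520],(300,300),interpolation=cv2.INTER_CUBIC),cv2.resize(w["color"],(480,300))])
save(np.clip(im*1.4,0,255).astype(np.uint8),"v5")
p,a,_=tool();print(p,a)
X=cloud(w).reshape(-1,3);a=np.radians(a);R=np.array([[np.cos(a),-np.sin(a)],[np.sin(a),np.cos(a)]])
l=np.c_[(X[:,:2]-p[:2])@R,X[:,2]-p[2]]
b=l[(abs(l[:,0])<.03)&(abs(l[:,1])<.12)&(l[:,2]>-.19)&(l[:,2]<-.10)]
for y in np.arange(-.1,.101,.01):
    q=b[abs(b[:,1]-y)<.005]
    if len(q):print(round(y,3),len(q),q[:,2].max().round(4),q[:,0].min().round(4),q[:,0].max().round(4))
```

```text
[0.43214337 0.36756106 0.30143723] 4.480062816332684
-0.03 21 -0.1382 -0.0244 0.0269
-0.02 359 -0.1248 -0.0243 0.0266
-0.01 2058 -0.1228 -0.0245 0.0268
-0.0 2531 -0.1226 -0.0258 0.0277
0.01 4150 -0.1091 -0.03 0.03
0.02 3153 -0.1 -0.03 0.03
0.03 2750 -0.1224 -0.0244 0.0269
0.04 2997 -0.1224 -0.0245 0.0268
0.05 3503 -0.1227 -0.0238 0.0265
0.06 1852 -0.1281 -0.0182 0.0207
0.07 997 -0.1412 -0.0122 0.014
0.08 155 -0.1441 -0.006 0.0081
```

View pics/v5.png

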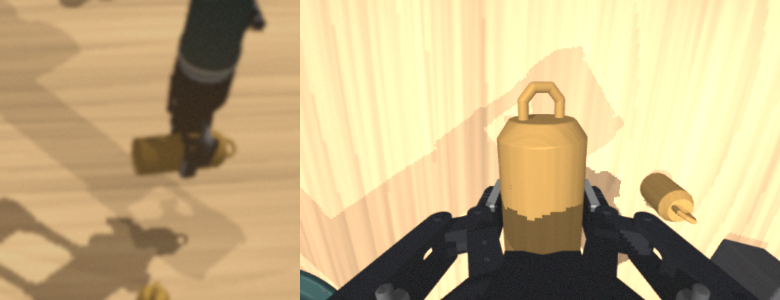

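Run:
```python
from h import *
import pickle
t,s=pickle.load(open("c1.pkl","rb"))
o=np.array([.4717,.0079]);a=np.radians(4.65);R=np.array([[np.cos(a),-np.sin(a)],[np.sin(a),np.cos(a)]])
for c in(t,s):
    X=cloud(c).reshape(-1,3);l=np.c_[(X[:,:2]-o)@R,X[:,2]]
    b=l[(abs(l[:,0])<.06)&(l[:,1]<-.06)&(l[:,1]>-.1)&(l[:,2]>.075)&(l[:,2]<.11)]
    print("stop",len(b),b.min(0),b.max(0),b.mean(0))
    b=l[(abs(l[:,0])<.04)&(l[:,1]>-.06)&(l[:,1]<.05)&(l[:,2]>.043)&(l[:,2]<.06)]
    for lo,hi in((-.06,-.03),(.015,.045)):
        q=b[(b[:,1]>lo)&(b[:,1]<hi)];
        if len(q):print("saddle tips",len(q),q.min(0),q.max(0))
P=o+R@np.array([0,-.010]);print(P)
go(P[0],P[1],.30,4.65)
```

```text
stop 100 [-0.03455456 -0.08391304  0.07834475] [ 0.03436254 -0.07385575  0.09652229] [-0.00011255 -0.07866724  0.09037745]
saddle tips 29 [-0.02676529 -0.0485533   0.04384758] [ 0.02501765 -0.03886668  0.05343378]
saddle tips 34 [-0.02686357  0.02633277  0.04303684] [0.02449258 0.03610025 0.05417617]
stop 87 [-0.03564026 -0.08521509  0.07582833] [ 0.04025406 -0.07542228  0.0939538 ] [ 0.00753674 -0.08021011  0.08898198]
saddle tips 23 [-0.02414297 -0.05028921  0.04307577] [ 0.02714236 -0.04056426  0.0519203 ]
saddle tips 22 [-0.02185517  0.02475441  0.04321014] [0.02737732 0.03330289 0.05081526]
[ 0.47251069 -0.00206709]
t 12.35 pos [0.4321 0.3676 0.3014] yaw 4.48 shares [ 0.081 -0.739 -0.003] rows 8.916754415486293 yawshare 0.0009
```

Request:
drive_tool(claw=[40,40,40,40,40,40,40,40], slide=[[0.01,-0.05,0.01],[0.02,-0.13,0.02],[0.03,-0.21,0.02],[0.04,-0.29,0.02],[0.05,-0.37,0.02],[0.06,-0.45,0.02],[0.07,-0.53,0.02],[0.079,-0.61,0.02]], yaw=[0.001,0.001,0.001,0.001,0.001,0.001,0.001,0.001])

```text
time: 13.02
tool_pos: [0.4705, 0.0609, 0.3087]
tcp_rot: [-2.126, -2.307, 0.007]
wrist_force: [0.4, 0.1, -4.9]
width: 0.581
grip_force: 84.8
```

Request:
drive_tool(claw=[40,40,40,40], slide=[[0,-0.07,0],[0,-0.12,0],[0,-0.129,0],[0,-0.129,-0.02]], yaw=[0,0,0,0])

```text
time: 13.35
tool_pos: [0.4721, -0.0032, 0.3009]
tcp_rot: [-2.133, -2.305, 0.001]
wrist_force: [0.4, 1.1, -4.9]
width: 0.58
grip_force: 84.9
```

```bash
python3 -c "
from h import *
c=bot.read_camera('wrist')
go(.4715,-.0021,.2155,4.65)"
```

```text
t 13.4 pos [ 0.4709 -0.0021  0.2981] yaw 4.52 shares [ 0.001 -0.    -0.165] rows 1.980284930941864 yawshare 0.0007
```

Well aligned; lower the bell into the saddles gently.

Request:
drive_tool(claw=[40,40,40,40,40,40,40,40], slide=[[0.001,0,-0.05],[0.001,0,-0.1],[0.001,0,-0.13],[0.001,0,-0.145],[0.001,0,-0.155],[0.001,0,-0.162],[0.001,0,-0.166],[0.001,0,-0.166]], yaw=[0.0007,0.0007,0.0007,0.0007,0.0007,0.0007,0.0007,0.0007])

```text
time: 14.07
tool_pos: [0.473, -0.0013, 0.2196]
tcp_rot: [-2.126, -2.312, 0.0]
wrist_force: [-2.4, 1.4, -3.6]
width: 0.582
grip_force: 84.9
```

Request:
drive_tool(claw=[40,40,40,40,40], slide=[[0,0,0],[0,0,0],[0,0,-0.004],[0,0,-0.004],[0,0,-0.004]], yaw=[0,0,0,0,0])

```text
time: 14.48
tool_pos: [0.4732, -0.0017, 0.2195]
tcp_rot: [-2.127, -2.311, -0.001]
wrist_force: [-10.4, 3.2, 13.6]
width: 0.579
grip_force: 86.2
```

```bash
python3 -c "
from h import *
go(.4715,-.0021,.2155,4.65)
t=bot.read_camera('top');s=bot.read_camera('scene')
o=np.array([.4717,.0079]);a=np.radians(4.65);R=np.array([[np.cos(a),-np.sin(a)],[np.sin(a),np.cos(a)]])
for c in(t,s):
    X=cloud(c).reshape(-1,3);l=np.c_[(X[:,:2]-o)@R,X[:,2]]
    b=l[(abs(l[:,0])<.01)&(l[:,2]>.06)&(l[:,2]<.105)]
    for y in np.arange(-.085,.07,.01):
        q=b[abs(b[:,1]-y)<.005]
        if len(q):print(round(y,3),len(q),np.percentile(q[:,2],[10,90]).round(4),end=' ')
    print()
im=np.hstack([cv2.resize(s['color'][150:250,270:370],(400,400),interpolation=cv2.INTER_CUBIC),cv2.resize(t['color'][190:290,270:370],(400,400),interpolation=cv2.INTER_CUBIC)])
save(np.clip(im*1.4,0,255).astype(np.uint8),'v6')
"
```

```text
t 14.48 pos [ 0.4732 -0.0017  0.2195] yaw 4.76 shares [-0.003 -0.001 -0.008] rows 0.10533851518090016 yawshare -0.0006

-0.085 10 [0.089  0.0919] -0.075 20 [0.0869 0.0934] -0.065 17 [0.088 0.093] -0.055 20 [0.0881 0.0929] -0.045 19 [0.09  0.094] -0.035 17 [0.0884 0.0933] -0.025 8 [0.088 0.094] 0.025 2 [0.0872 0.0875] 0.045 4 [0.0734 0.0855] 0.055 10 [0.0676 0.0733] 0.065 9 [0.0641 0.0727]
```

View pics/v6.png

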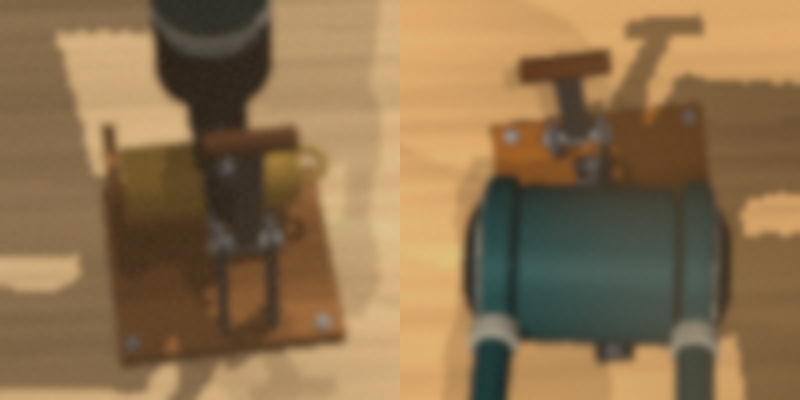

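Request:
drive_tool(claw=[40,66,66,66,66,66,66,66], slide=[[-0.003,0,0.005],[-0.003,0,0.005],[-0.003,0,0.005],[-0.003,0,0.005],[-0.003,0,0.04],[-0.003,0,0.11],[-0.003,0,0.19],[-0.003,0,0.27]], yaw=[0,0,0,0,0,0,0,0])

```text
time: 15.25
tool_pos: [0.4712, -0.002, 0.3531]
tcp_rot: [-2.127, -2.311, 0.001]
wrist_force: [1.2, 1.0, -0.2]
width: 0.772
grip_force: 0.0
```

Request:
drive_tool(claw=[20,20,20,20,20,20], slide=[[-0.08,0,0.02],[-0.15,0.0,0.02],[-0.15,0,0.02],[-0.15,0,0.02],[-0.15,0,0.02],[-0.15,0,0.02]], yaw=[0,0,0,0,0,0])

```text
time: 15.75
tool_pos: [0.3973, -0.0019, 0.3624]
tcp_rot: [2.127, 2.311, 0.001]
wrist_force: [0.4, -0.5, -0.7]
width: 0.235
grip_force: 0.0
```

```bash
cat > chk.py <<'E'
from h import *
import sys
t=bot.read_camera('top');s=bot.read_camera('scene');w=bot.read_camera('wrist')
o=np.array([.4717,.0079]);a=np.radians(4.65);R=np.array([[np.cos(a),-np.sin(a)],[np.sin(a),np.cos(a)]])
for n,c in(("t",t),("s",s),("w",w)):
    X=cloud(c).reshape(-1,3);l=np.c_[(X[:,:2]-o)@R,X[:,2]]
    b=l[(abs(l[:,0])<.008)&(l[:,2]>.02)&(l[:,2]<.12)];print(n,end=' ')
    for y in np.arange(-.088,.08,.004):
        q=b[abs(b[:,1]-y)<.002]
        if len(q):print(int(round(y*1000)),int(np.median(q[:,2])*1000),end=', ')
    b=l[(l[:,0]>-.15)&(l[:,0]<.2)&(abs(l[:,1])<.045)&(l[:,2]>.15)&(l[:,2]<.27)]
    if len(b):print("\nhandle",len(b),b.mean(0).round(4),b.min(0).round(3),b.max(0).round(3))
im=np.hstack([cv2.resize(s['color'][150:250,270:370],(400,400),interpolation=cv2.INTER_CUBIC),cv2.resize(t['color'][190:290,270:370],(400,400),interpolation=cv2.INTER_CUBIC)])
save(np.clip(im*1.4,0,255).astype(np.uint8),sys.argv[1])
go(.4715,-.0021,.3,4.65)
E
python3 chk.py v7
```

```text
t -84 91, -80 89, -76 90, -72 92, -68 90, -64 92, -60 90, -56 92, -52 91, -48 92, -44 92, -40 93, -36 92, -32 92, -28 92, -24 90, -20 92, -16 91, -12 93, -8 92, -4 91, 0 91, 4 92, 8 90, 12 92, 16 91, 20 91, 24 92, 28 91, 32 90, 36 93, 40 91, 44 87, 48 86, 56 66, 60 65, 64 69, 68 68, 
handle 239 [0.1036 0.0007 0.2282] [-0.043 -0.026  0.15 ] [0.127 0.029 0.267]
s -84 91, -80 90, -76 89, -72 91, -68 89, -64 87, -60 90, -56 90, -52 90, -48 90, -44 89, -40 89, -36 89, -32 91, -28 89, -24 91, -20 92, 28 85, 44 84, 48 67, 52 71, 56 72, 60 66, 64 67, 
handle 442 [ 0.058  -0.002   0.2266] [-0.084 -0.028  0.15 ] [0.131 0.028 0.27 ]
w -84 91, -80 91, -76 91, -72 92, -68 92, -64 92, -60 92, -56 91, -52 92, -48 92, -44 92, -40 91, -36 92, -32 92, -28 92, -24 92, -20 92, -16 92, -12 92, -8 92, -4 92, 0 91, 4 92, 8 92, 12 91, 16 92, 20 91, 24 91, 28 92, 32 91, 36 91, 40 89, 44 85, 48 65, 52 65, 56 65, 60 67, 64 69, 
handle 27726 [-0.0596  0.0033  0.244 ] [-0.135 -0.017  0.15 ] [0.109 0.015 0.27 ]
t 15.9 pos [ 0.3973 -0.0019  0.362 ] yaw 4.77 shares [ 0.148 -0.    -0.124] rows 2.318563824144855 yawshare -0.0007
```

Request:
drive_tool(claw=[85,85,85,85,85,85,85,85], slide=[[0,0,0.06],[0,0,0.12],[0.05,0.01,0.2],[0.11,0.02,0.25],[0.17,0.03,0.25],[0.23,0.04,0.25],[0.29,0.04,0.25],[0.34,0.04,0.25]], yaw=[-0.5,-0.5,-0.5,-0.5,-0.5,-0.5,-0.5,-0.5])

```text
time: 16.57
tool_pos: [0.5692, 0.0185, 0.4866]
tcp_rot: [-2.978, -1.001, 0.0]
wrist_force: [0.6, 1.0, 0.2]
width: 0.998
grip_force: 0.0
```

```bash
python3 -c "
from h import *
go(.5908,.0176,.5,-85.35);print(tool()[2]['q'].round(2))"
```

```text
t 16.57 pos [0.5692 0.0185 0.4866] yaw -52.85 shares [ 0.043 -0.002  0.027] rows 0.6105250548073895 yawshare -0.1806
[-0.01  0.02  1.73  0.    1.39  0.91]
```

Request:
drive_tool(claw=[85,85,85,85,85,85,85], slide=[[0.02,0,0.02],[0.042,-0.002,0.02],[0.042,-0.002,0.02],[0.042,-0.002,0.02],[0.042,-0.002,0.02],[0.042,-0.002,0.02],[0.042,-0.002,0.02]], yaw=[-0.18,-0.18,-0.18,-0.18,-0.18,-0.18,-0.18])

```text
time: 17.15
tool_pos: [0.5881, 0.0172, 0.4964]
tcp_rot: [-3.138, -0.142, 0.002]
wrist_force: [0.0, 1.0, 0.2]
width: 0.994
grip_force: 0.0
```

Run:
```python
from h import *
c=bot.read_camera('wrist')
o=np.array([.4717,.0079]);a=np.radians(4.65);R=np.array([[np.cos(a),-np.sin(a)],[np.sin(a),np.cos(a)]])
X=cloud(c).reshape(-1,3);l=np.c_[(X[:,:2]-o)@R,X[:,2]]
b=l[(l[:,0]>.07)&(l[:,0]<.18)&(abs(l[:,1])<.04)&(l[:,2]>.2)&(l[:,2]<.265)];print(len(b),b.min(0),b.max(0),b.mean(0))
b=b[b[:,2]>.235];print(len(b),b.min(0),b.max(0),np.percentile(b[:,1],[2,98]))
go(.5908,.0176,.388,-85.35)
```

```text
1277 [ 0.11095014 -0.02754543  0.23552338] [0.12632978 0.02747924 0.24765577] [ 1.20119263e-01 -5.25637280e-05  2.43629747e-01]
1277 [ 0.11095014 -0.02754543  0.23552338] [0.12632978 0.02747924 0.24765577] [-0.02638307  0.02641925]
t 17.2 pos [0.588  0.0172 0.4966] yaw -84.81 shares [ 0.006  0.001 -0.217] rows 2.6046643672303538 yawshare -0.003
```

Request:
drive_tool(claw=[85,85,85,85,85,45,45,45], slide=[[0.006,0.001,-0.06],[0.006,0.001,-0.13],[0.006,0.001,-0.18],[0.006,0.001,-0.217],[0.006,0.001,-0.217],[0.006,0.001,-0.217],[0.006,0.001,-0.217],[0.006,0.001,-0.217]], yaw=[-0.003,-0.003,-0.003,-0.003,-0.003,-0.003,-0.003,-0.003], newtons=20)

```text
time: 17.87
tool_pos: [0.5913, 0.0176, 0.3911]
tcp_rot: [3.139, 0.125, 0.006]
wrist_force: [0.0, 0.2, -1.7]
width: 0.647
grip_force: 23.8
```

Request:
drive_tool(claw=[45,45,45,45], slide=[[0,0,0],[0,0,0],[0,0,0],[0,0,0]], yaw=[0,0,0,0])

```text
time: 18.2
tool_pos: [0.5913, 0.0176, 0.391]
tcp_rot: [3.139, 0.125, 0.007]
wrist_force: [0.8, -0.4, 5.7]
width: 0.655
grip_force: 24.4
```

Run:
```python
from h import *
go(.5908,.0176,.388,-85.35)
# arc deltas from lean +0.24
for th in np.arange(.24,-1.58,-.13):
    d=145*(np.sin(th)-np.sin(.24));z=145*(np.cos(th)-np.cos(.24))
    print(round(th,2),"x",round(d*.9967/500,4),"y",round(d*.081/500,4),"z",round(z/500,4))
```

```text
t 18.2 pos [0.5913 0.0176 0.391 ] yaw -85.46 shares [-0.001  0.    -0.006] rows 0.07325762352075349 yawshare 0.0006
0.24 x 0.0 y 0.0 z 0.0
0.11 x -0.037 y -0.003 z 0.0066
-0.02 x -0.0745 y -0.0061 z 0.0083
-0.15 x -0.1119 y -0.0091 z 0.0051
-0.28 x -0.1486 y -0.0121 z -0.003
-0.41 x -0.1839 y -0.0149 z -0.0157
-0.54 x -0.2173 y -0.0177 z -0.033
-0.67 x -0.2482 y -0.0202 z -0.0544
-0.8 x -0.2761 y -0.0224 z -0.0796
-0.93 x -0.3004 y -0.0244 z -0.1083
-1.06 x -0.3209 y -0.0261 z -0.1399
-1.19 x -0.337 y -0.0274 z -0.1739
-1.32 x -0.3487 y -0.0283 z -0.2097
-1.45 x -0.3556 y -0.0289 z -0.2467
```

Request:
drive_tool(claw=[45,45,45,45,45,45,45,45], slide=[[-0.018,-0.0015,0.0035],[-0.037,-0.003,0.0066],[-0.056,-0.0045,0.008],[-0.0745,-0.006,0.0083],[-0.112,-0.009,0.005],[-0.149,-0.012,-0.003],[-0.184,-0.015,-0.0157],[-0.184,-0.015,-0.0157]], yaw=[0,0,0,0,0,0,0,0], newtons=20)

```text
time: 18.87
tool_pos: [0.4946, 0.0096, 0.38]
tcp_rot: [3.138, 0.124, -0.008]
wrist_force: [-2.2, -2.1, 7.3]
width: 0.647
grip_force: 25.5
```

Request:
drive_tool(claw=[45,45,45,45,45,45,45,45], slide=[[-0.033,-0.003,-0.017],[-0.064,-0.005,-0.039],[-0.092,-0.0075,-0.064],[-0.1165,-0.0095,-0.0925],[-0.137,-0.011,-0.124],[-0.153,-0.0125,-0.158],[-0.165,-0.0135,-0.194],[-0.165,-0.0135,-0.194]], yaw=[0,0,0,0,0,0,0,0])

```text
time: 19.53
tool_pos: [0.4135, 0.0028, 0.2805]
tcp_rot: [3.137, 0.125, -0.005]
wrist_force: [2.0, -5.1, -1.0]
width: 0.651
grip_force: 25.9
```

```bash
python3 chk.py v8
```

```text
t -84 92, -80 91, -76 90, -72 90, -68 91, -64 91, -60 89, -56 90, -52 92, -48 91, -44 91, -40 91, -36 91, -32 93, -28 90, -24 91, -20 92, -16 91, -12 91, -8 94, -4 118, 0 119, 4 119, 8 118, 12 93, 16 93, 20 91, 24 92, 28 91, 32 91, 36 91, 40 89, 44 87, 48 83, 56 65, 60 69, 64 68, 68 66, 
handle 5 [-0.0229 -0.0057  0.2588] [-0.026 -0.018  0.248] [-0.021  0.008  0.268]
s -84 89, -80 89, -76 91, -72 92, -68 89, -64 89, -60 91, -56 89, -52 89, -48 87, -44 91, -40 91, -36 90, -32 90, -28 89, -24 89, -20 91, -16 89, -12 91, -8 104, -4 116, 0 117, 4 117, 8 117, 12 90, 16 90, 20 88, 24 90, 28 90, 32 90, 36 88, 40 87, 44 83, 48 72, 52 71, 56 71, 60 66, 64 68, 
handle 733 [-0.0385 -0.0027  0.2164] [-0.071 -0.045  0.151] [-0.016  0.045  0.27 ]
w -84 91, -80 91, -76 91, -72 92, -68 92, -64 92, -60 92, -56 92, -52 92, -48 92, -44 92, -40 92, -36 92, -32 92, -28 92, -24 92, -20 92, -16 92, -12 92, -8 119, -4 119, 0 119, 4 119, 8 119, 12 92, 16 92, 20 92, 24 92, 28 92, 32 92, 36 91, 40 89, 44 86, 52 65, 56 66, 60 68, 64 69, 
handle 21666 [-4.160e-02 -1.000e-04  1.921e-01] [-0.066 -0.045  0.15 ] [0.017 0.045 0.251]
t 19.68 pos [0.4143 0.0029 0.2825] yaw -85.42 shares [ 0.114 -0.01   0.035] rows 1.4396795635138375 yawshare 0.5004
```

View pics/v8.png

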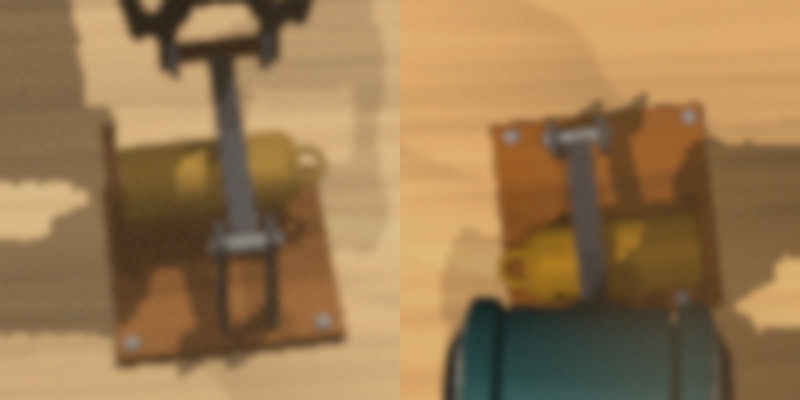

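Request:
drive_tool(claw=[45,45,45,45,45,45,45,45], slide=[[-0.004,-0.0005,-0.018],[-0.007,-0.0005,-0.037],[-0.008,-0.0005,-0.05],[-0.009,-0.0005,-0.06],[-0.009,-0.0005,-0.066],[-0.009,-0.0005,-0.07],[-0.009,-0.0005,-0.072],[-0.009,-0.0005,-0.072]], yaw=[0,0,0,0,0,0,0,0])

```text
time: 20.35
tool_pos: [0.4101, 0.0025, 0.2474]
tcp_rot: [3.137, 0.125, -0.006]
wrist_force: [-3.5, -6.6, 2.9]
width: 0.645
grip_force: 26.5
```

```bash
python3 chk.py v9
```

```text
t -84 91, -80 91, -76 89, -72 91, -68 90, -64 91, -60 92, -56 91, -52 91, -48 90, -44 91, -40 91, -36 92, -32 91, -28 94, -24 92, -20 92, -16 90, -12 90, -8 94, -4 100, 0 102, 4 99, 8 100, 12 90, 16 90, 20 90, 24 90, 28 92, 32 91, 36 92, 40 90, 44 86, 48 82, 56 66, 60 65, 64 68, 68 65, 
handle 11 [-0.0262 -0.0044  0.2364] [-0.03  -0.019  0.207] [-0.024  0.014  0.267]
s -84 90, -80 90, -76 89, -72 90, -68 90, -64 92, -60 91, -56 89, -52 90, -48 89, -44 90, -40 89, -36 90, -32 90, -28 90, -24 89, -20 90, -16 89, -12 90, -8 98, -4 99, 0 98, 4 99, 8 100, 12 90, 16 88, 20 88, 24 88, 28 89, 32 90, 36 88, 40 86, 44 85, 48 68, 52 70, 56 68, 60 66, 64 67, 
handle 837 [-0.0369 -0.0023  0.2157] [-0.07  -0.044  0.15 ] [-0.019  0.045  0.27 ]
w -84 91, -80 91, -76 91, -72 92, -68 92, -64 92, -60 92, -56 92, -52 92, -48 92, -44 92, -40 92, -36 92, -32 92, -28 92, -24 92, -20 92, -16 92, -12 92, -8 101, -4 101, 0 101, 4 101, 8 100, 12 92, 16 92, 20 92, 24 92, 28 92, 32 92, 36 91, 40 89, 44 86, 52 64, 56 66, 60 68, 64 69, 
handle 15534 [-0.0432 -0.0002  0.1661] [-0.054 -0.034  0.15 ] [0.013 0.033 0.216]
t 20.5 pos [0.4101 0.0026 0.2474] yaw -85.43 shares [ 0.123 -0.009  0.105] rows 1.9414257158816606 yawshare 0.5005
```

Request:
drive_tool(claw=[85,85,85,85,85,85,85,85], slide=[[0,0,0],[0,0,0],[0,0,0],[0,0,0],[0,0,0.02],[0,0,0.08],[0,0,0.16],[0,0,0.24]], yaw=[0,0,0,0,0,0,0,0])

```text
time: 21.17
tool_pos: [0.4106, 0.0034, 0.3688]
tcp_rot: [-3.139, -0.124, 0.005]
wrist_force: [1.1, -0.1, -0.0]
width: 1.001
grip_force: 0.0
```

Request:
drive_tool(claw=[85,85,85,85], slide=[[0,0.05,0.05],[0,0.1,0.1],[0,0.1,0.1],[0,0.1,0.1]], yaw=[0,0,0,0])

```text
time: 21.5
tool_pos: [0.4119, 0.0541, 0.4206]
tcp_rot: [-3.139, -0.128, -0.008]
wrist_force: [-0.6, -0.4, -0.2]
width: 0.996
grip_force: 0.0
```

```bash
python3 chk.py v10 && python3 -c "
from h import *
s=bot.read_camera('scene');save(s['color'],'final')"
```

```text
t -84 89, -80 91, -76 90, -72 90, -68 91, -64 91, -60 91, -56 90, -52 90, -48 91, -44 92, -40 91, -36 91, -32 91, -28 93, -24 91, -20 90, -16 93, -12 92, -8 94, -4 101, 0 101, 4 99, 8 101, 12 91, 16 91, 20 92, 24 91, 28 90, 32 92, 36 92, 40 90, 44 86, 48 86, 56 66, 60 68, 64 68, 68 67, s -84 89, -80 89, -76 90, -72 91, -68 90, -64 90, -60 90, -56 89, -52 90, -48 90, -44 90, -40 91, -36 91, -32 91, -28 90, -24 91, -20 90, -16 89, -12 89, -8 99, -4 97, 0 98, 4 100, 8 99, 12 91, 16 90, 20 89, 24 89, 28 90, 32 90, 36 91, 40 87, 44 84, 48 60, 52 68, 56 68, 60 68, 64 66, 
handle 16 [-0.0463  0.0027  0.2653] [-0.052 -0.005  0.258] [-0.042  0.008  0.269]
w -84 91, -80 91, -76 91, -72 92, -68 92, -64 91, -60 92, -56 92, -52 92, -48 91, -44 91, -40 91, -36 92, -32 92, -28 92, -24 92, -20 91, -16 91, -12 92, -8 101, -4 101, 0 101, 4 101, 8 99, 12 91, 16 91, 20 92, 24 92, 28 91, 32 91, 36 91, 40 88, 44 86, 48 65, 52 64, 56 67, 60 68, 64 69, 
handle 519 [-0.0538  0.0059  0.2646] [-0.068 -0.006  0.256] [-0.046  0.008  0.27 ]
t 21.65 pos [0.4109 0.0528 0.4166] yaw -85.47 shares [ 0.121 -0.11  -0.233] rows 3.4154676753745097 yawshare 0.5006
```

View pics/final.png

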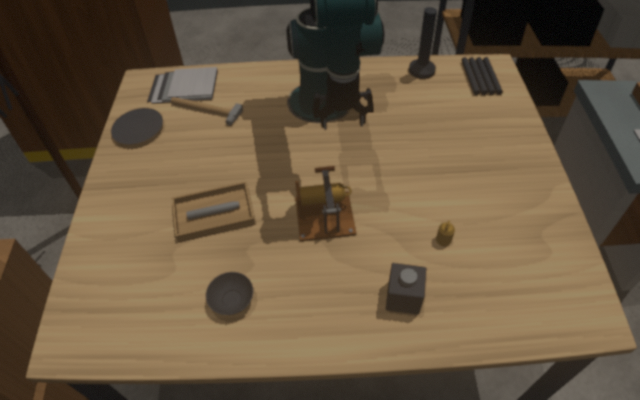

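The final picture shows the bar flat in the tray (around 213,210). The bell lies in the saddles against the stop, with the hold-down across it (around 325,195). The small bell, tin and bowl have not moved, and the arm is clear of everything.

```bash
python3 -c "
from workcell import bot
print(bot.finish_job())"
```

```text
the job is handed in; nothing more can be done
None
```

The job is handed in at about 22 s: the bar lies flat in the tray, the bell lies in both saddles with its mouth about 2–5 mm from the end stop, and the hold-down rests on it; the bystanders were not touched.

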